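# Brace the gear-grease jar in the bench clamp and unscrew its lid

### The arm

A 7-joint arm with a two-finger parallel gripper is mounted at the origin on the work surface. World frame = base frame: x ahead of the robot, y to its left, z up, the work surface at z = 0. Lengths are in m, angles in rad, forces in N, time in s.
With the tool pointing down it reaches from about 0.425 to 0.825 m from the base axis. Payload 3.6 kg.
Tool frame: the origin (TCP) lies on the mounting face of the last link; the fingertips stand 186 mm ahead of it and the grasp point (between the pads) lies 167 mm ahead of it (ctrl.tcp_to_tips is the distance from the TCP to the fingertips, in m); z points along the fingers, y is the line along which they close (so a half turn about z gives the same grasp; the last joint's range is limited). The gripper opens to 93 mm and grips with 3 to 60 N. Pads are 15 mm wide; open, the fingers measure 128 mm over their backs; the gripper's body (75 mm by 188 mm) begins 65 mm behind the grasp point.
Start: joints at [1.317, 0.615, -0.013, 1.423, 0.008, 1.103, -0.04], TCP at [0.147, -0.633, 0.405] pointing down, gripper open.
Joint ranges: [-3.12, 3.12], [-0.3, 2.06], [-1.34, 1.32], [0.26, 2.42], [-1.36, 4.5], [0.01, 1.98], [-2.84, 2.84]. Speed limits (rad/s): [2.79, 2.79, 3.14, 3.14, 3.14, 3.14, 3.14].

### API

Orientations are given as [roll, pitch, yaw] about the fixed x, y, z axes, in that order (R = Rz(yaw) Ry(pitch) Rx(roll)).
In Python, from cell import ctrl, capture, camera_params gives the robot as it stands.
- The arm moves only by the tool step_arm, never from a script. Its argument "targets" is a list of rows, each an object of numbers: "claw": the closure, from 0 (fully open) to 1 (shut); "x", "y", "z": the shift along the tool's x, y, z in mm; "wx", "wy", "wz": the turn, a rotation vector about the tool's x, y, z in rad. A call has 1 to 12 rows; each row shifts and turns the commanded pose from where the row before left it, along the tool's axes as they then stand; what a row does not reach is not made up. A row lasts 1/8 s, in which the tool goes at most 62.5 mm and 10.7 degrees, less where a joint would pass 70% of its speed; a pose out of reach is approached as far as the arm can. A call with a gripper value outside its range is refused whole. The fingers move at their own pace and stop on an object; "force" is the grip in N (left out, the last holds). Time passes only in rows, so rows that do not move let the fingers close. It gives the time, the measured TCP pose, the force, the opening and the grip force at its end, in the units of the state.
- ctrl.read_state(): the state, without advancing time (a new reading comes with each control period).
- capture(name): name is "side" or "top" or "wrist"; returns (picture, depth): 480x640x3 uint8, blue, green, red; 480x640 float32, m along the optical axis (not along the pixel's ray), 0 where there is no reading.
- camera_params(name): a dict with "vfov" (degrees; the focal length in pixels is half the picture's height over the tangent of half this angle, whatever the lens; pixels are square), "cx", "cy" (the principal point, pixels), "k1" (the pictures are not rectified: a ray, as slopes to the right and down, at radius r is drawn at 1 + k1 r^2 times it, then the intrinsics apply), "rvec" (rotation vector, rad) and "tvec" (3), from world to camera coordinates, as OpenCV has them. Camera axes: x right, y down, z forward; pixel columns grow to the right and rows downward; lengths in m; the calibration is good to about 2 mm. A picture is of the moment at which its call begins: read the wrist's pose just before it. camera_params takes no time and is no camera call; for the wrist camera it gives the pose at the moment of the call.
- ctrl.close_job(): hands the job in; it is judged then, once.
The state is a dict: "clock": time; "qpos": joint angles; "joint_velocities": joint speeds; "joint_torque": joint torques, N m; "ee_pos": TCP position; "ee_rot": TCP orientation; "wrist_force": force on the tool from outside, world axes, zero at the start; "ft_torque": the same for the moment, N m; "opening": finger opening in m; "grip_force": force on a finger pad.
Only numpy, scipy, OpenCV 4.12 (cv2) and the standard library are available. Lean on these libraries where they do the work, as an engineer would, in place of code of your own. Each camera call takes 0.05 s, during which the arm holds its last target. There are 200 camera calls.

### The job

The grinder on the bench needs fresh gear grease: stand the square grease jar upright between the two jaws of the bench clamp, with its flat sides against the jaws and its lid still screwed tight, and slide the moving jaw home against it so that the jar is braced. Then unscrew the lid anticlockwise, stop turning when the threads let go, and raise it straight up until it is a couple of centimetres clear above the jar's mouth. Finish while still holding the lid there, level and over the mouth, with the jar still braced in the clamp; leave everything else on the bench where it is.

Things in the scene. Friction and masses are not known exactly. Their poses are not given: they have to be found in the camera images.
- lid_center (a point): Centre (half-way up) of the jar's black round screw lid, 54 mm in diameter, 42 mm tall, about 60 g. z is its axis. Screwed tight, its axes match the jar's and it lies 56.5 mm above jar_center. Grip it from above across its diameter, at any yaw, fingertips no lower than 21 mm below this point: the jar's shoulder juts out just under the lid. The jar can be carried by its lid.
- jar_mouth (a point): Centre of the mouth, the top of the jar's neck, 50 mm above jar_center. Screwed on, the lid overlaps the neck by 14.5 mm. A sprung seal makes it tight (a few tenths of N m). It climbs 2.5 mm unscrewing and is free to lift from about 60 to 95 degrees of anticlockwise turn (seen from above); at about 100 degrees it meets a stop.
- jar_center (a point): Centre (half-way up) of the square body of the grey grease jar, 58 by 58 mm, 60 mm tall; above it a 4 mm shoulder and a neck 39 mm in diameter. x and y are square to its flat sides, z up; its foot is 30 mm below. Starts loose on the bench, lid screwed on, 108 mm tall in all, about 0.56 kg. Unbraced, it tends to turn with the lid.
- clamp: Bench clamp, bolted down: grey base plate 100 (x) by 250 (y) by 10 mm; origin at the centre of its underside, on the bench. The flat face of the fixed jaw, square to y, is at y = +95 mm. Both jaws are 90 mm wide (x), tops 50 mm above the bench. The jar stands on the plate between them; braced, its centre is at y = +66 mm.
- jaw (a joint): Travel (m) of the sliding jaw along the clamp's +y towards the fixed jaw, 0 to 0.09. Its face is at clamp y = -11 mm + travel, so the gap between the jaws is 106 mm minus travel; with the jar braced squarely the travel is 48 mm. It takes about 12 N to move and stays where it is left.
- jaw_post (a point): Point on the centre line of the sliding jaw's upright aluminium post, 18 mm by 18 mm square, 20 mm below the post's top (the top is 110 mm above the bench). The post is 60 mm behind the sliding jaw's face (clamp -y) and moves with it; its sides are square to the clamp's axes. Push it, or grip it from above across the clamp's x.
- tin_center (a point): Centre of a round grey tin, 68 mm in diameter, 85 mm tall, standing on the bench; a bystander near the jar, which changes places with it from run to run.
- grinder: Angle grinder, green, lying along its y, 300 mm long, 60 mm wide, about 92 mm tall at its spindle; bystander.
- pliers: Long-nosed pliers with red handles, lying along its x, 195 mm long, 50 mm wide, 12 mm thick, origin at the joint; bystander.
- discs: Flat stack of dark grinding discs, 115 mm in diameter, 12 mm thick; bystander.
- driver: Screwdriver lying along its x, 180 mm long; bystander.
Not all that is in view belongs to the job. Leave any blue, brown or red look-alike of the part that bears lid_center alone.

How it is judged:
On the way, in this order (a step that is already met when the one before it is completed fails the run):
1. the jar stands upright on the clamp plate, braced between both jaws, with its lid still screwed on (y of jar_center in the frame of clamp between 0.061 and 0.07 m and x of jar_center in the frame of clamp between -0.03 and 0.03 m and z of jar_center in the frame of clamp below 0.044 m and angle between jar_center's own z axis and vertical below 0.1 rad and value of joint jaw above 0.0445 m and z of lid_center in the frame of jar_center below 0.0585 m), for 0.2 s.
2. the lid is unscrewed and off its threads while the jar is braced (z of lid_center in the frame of jar_center above 0.066 m and value of joint jaw above 0.041 m and z of jar_center in the frame of clamp below 0.046 m), for 0.1 s.
At the end, for the whole second after the job is handed in: Lid held still by the fingers alone, level (0.2 rad), within 20 mm of the jar's axis, its edge 3 to 45 mm above the mouth, turned 49 to 131 degrees from tight; jar upright on the clamp plate within 35 mm of the jaws' middle, at the fixed jaw (8 mm), sliding jaw within 7 mm of home (z of lid_center in the frame of jar_center between 0.074 and 0.116 m and horizontal distance between lid_center and jar_center below 0.02 m and angle between lid_center's own z axis and vertical below 0.2 rad and contact force between the fingers and lid above 1 N and contact force between lid and jar below 0.1 N and linear speed of lid below 0.03 m/s and y of jar_center in the frame of clamp between 0.058 and 0.071 m and x of jar_center in the frame of clamp between -0.035 and 0.035 m and z of jar_center in the frame of clamp below 0.044 m and angle between jar_center's own z axis and vertical below 0.1 rad and value of joint jaw above 0.041 m and angle between the x axis of lid_center and the x axis of jar_center, either way round above 0.85 rad); the arm keeps its last pose, push and grip.
It fails at once if the jar is tipped over (angle between jar_center's own z axis and vertical above 0.5 rad).
It fails at once if a bystander is moved by more than 30 mm (distance of any of tin_center, grinder, pliers, discs, driver from where it was at the start of the episode above 0.03 m).
It also fails if it takes over 70 s, if anything falls off the work surface, if the arm or the gripper's body presses on something with over 40 N, if the wrist force passes 120 N, or if a joint passes its speed limit or range.

## Working session

There is one attempt and no reset: what is moved stays moved. The work goes in short steps, Python scripts to look and compute and a tool call to move; the robot and the scene stay as the last step left them, time stands still between calls to the robot, and variables do not carry over. Pictures are saved under pics/ and viewed, at most 10 in all, crops included, and the job is handed in when it is done.

Besides the shell and the picture viewer there is one more tool, called after "Request:" by a JSON object that holds its "op" and its "data", one argument or row to a line. step_arm: Moves the arm, as the interface text tells. Its arguments: {"type":"object","properties":{"targets":{"type":"array","items":{"type":"object","properties":{"claw":{"type":"number"},"x":{"type":"number"},"y":{"type":"number"},"z":{"type":"number"},"wx":{"type":"number"},"wy":{"type":"number"},"wz":{"type":"number"}}}},"force":{"type":"number"}},"required":["targets"]}

```bash
ls; mkdir -p pics
cat > h.py <<'E'
import numpy as np, cv2
from cell import ctrl, capture, camera_params
def K(p):
    f=240/np.tan(np.radians(p['vfov'])/2); return np.array([[f,0,p['cx']],[0,f,p['cy']],[0,0,1.]])
def rays(p,uv):
    d=cv2.undistortPoints(np.array(uv,float).reshape(-1,1,2),K(p),np.array([p['k1'],0,0,0.])).reshape(-1,2)
    # exact inversion of x*(1+k1 r^2) (iterative in cv2)
    R=cv2.Rodrigues(np.array(p['rvec'],float))[0]; t=np.array(p['tvec'],float).ravel()
    return -R.T@t, np.c_[d,np.ones(len(d))], R
def onz(p,uv,z):
    c,d,R=rays(p,uv); w=d@R; return c+w*((z-c[2])/w[:,2])[:,None]
def bydepth(p,uv,dep):
    c,d,R=rays(p,uv); return c+(d*np.array(dep).reshape(-1,1))@R
E
python3 - <<'E'
from h import *
for n in ('top','side'):
    im,d=capture(n); p=camera_params(n); print(n,p); cv2.imwrite(f'pics/{n}0.png',im); np.save(f'{n}0.npy',d)
print(ctrl.read_state())
E
```

```text
pics
top {'vfov': 45.619335225516025, 'cx': 313.8425713660605, 'cy': 243.75536704173373, 'k1': 0.060397153370555345, 'rvec': array([ 2.16016785, -2.15221605,  0.07416575]), 'tvec': array([-0.03898872,  0.57155776,  1.22373489])}
side {'vfov': 44.63451201405276, 'cx': 326.4887879186422, 'cy': 241.42183317646902, 'k1': -0.09460024280346002, 'rvec': array([ 0.65913194, -2.63876398,  1.10190531]), 'tvec': array([0.4743785 , 0.28321258, 1.40038472])}
{'clock': 0.1, 'qpos': array([ 1.31645596,  0.6157973 , -0.01264888,  1.42472969,  0.00809906,
        1.10338674, -0.04038369]), 'joint_velocities': array([ 1.01387421e-03, -2.60511206e-03, -1.20823113e-03, -3.75990817e-03,
       -2.61001139e-05,  1.62729301e-04, -2.93960907e-04]), 'joint_torque': array([ 9.05200959e-04, -4.60043728e+01,  2.10306253e-01, -1.66245943e+01,
       -6.10163715e-02,  1.69910066e-02,  9.44247108e-05]), 'ee_pos': array([ 0.14678477, -0.63291856,  0.40371576]), 'ee_rot': array([-3.13932130e+00,  7.74363492e-06,  2.27948115e-01]), 'wrist_force': array([ 0.48464477, -0.31493436,  0.6013537 ]), 'ft_torque': array([ 0.02931006, -0.01078525,  0.04436631]), 'grip_force': 0.0, 'opening': 0.0928624809096421}
```

View pics/top0.png

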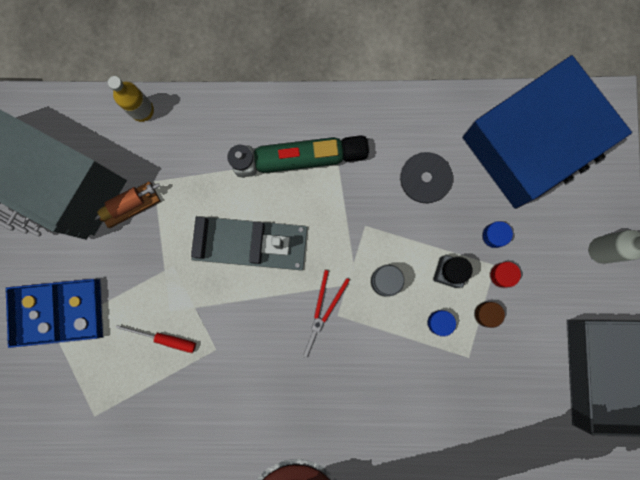

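View pics/side0.png

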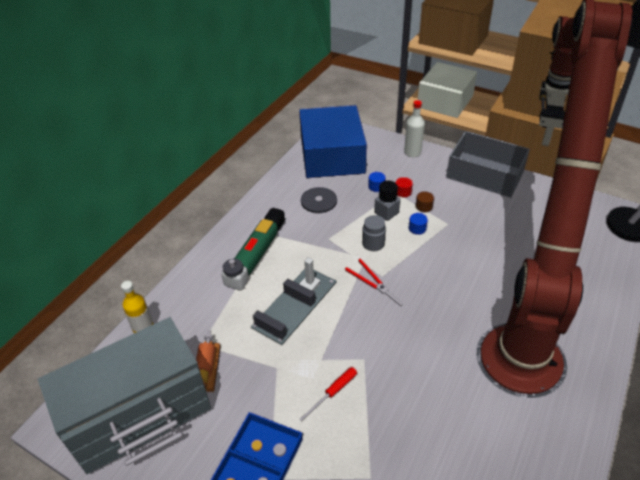

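The top view shows the jar with its black lid at (456,269), next to the tin at (388,280). The look-alikes are blue lids at (442,322) and (498,234), a red one at (505,274) and a brown one at (490,314). Only (456,269) is black and sits on a square jar, so that is the target. The clamp is at (250,243), with the fixed jaw on the left, the sliding jaw at (257,242) and the post at (277,243).

Run:
```python
from h import *
p=camera_params('top'); im=cv2.imread('pics/top0.png'); d=np.load('top0.npy')
v,u=np.mgrid[0:480,0:640]
P=bydepth(p,np.c_[u.ravel(),v.ravel()],d.ravel()).reshape(480,640,3); Z=P[...,2]
def rep(name,box,zlo,zhi,zp):
    x0,y0,x1,y1=box; m=np.zeros((480,640),np.uint8); m[y0:y1,x0:x1]=((Z>zlo)&(Z<zhi)&(d>0))[y0:y1,x0:x1]
    c=max(cv2.findContours(m,cv2.RETR_EXTERNAL,cv2.CHAIN_APPROX_NONE)[0],key=cv2.contourArea)
    q=onz(p,c.reshape(-1,2),zp)[:,:2]
    r=cv2.minAreaRect((q*1000).astype(np.float32)); print(name,np.round(r[0],1),np.round(r[1],1),round(r[2],2),'z',np.median(Z[m>0]).round(4),m.sum())
rep('lid',(430,245,485,300),.09,.13,.108)
rep('jarbody',(430,245,485,300),.045,.075,.064)
rep('tin',(365,260,410,300),.06,.1,.085)
rep('plate',(180,205,320,280),.005,.02,.01)
rep('fixed',(185,205,215,275),.035,.07,.05)
rep('slid',(240,205,268,275),.035,.06,.05)
rep('post',(262,225,300,260),.09,.13,.11)
rep('postblk',(262,225,300,260),.015,.13,.05)
rep('bench',(300,400,400,440),-.02,.02,0)
rep('grinder',(220,130,380,180),.03,.12,.06)
# jar side/lower-shoulder orientation
a=cv2.resize(im[235:345,360:530],None,fx=4,fy=4,interpolation=cv2.INTER_CUBIC)
b=cv2.resize(im[205:280,180:350],None,fx=4,fy=4,interpolation=cv2.INTER_CUBIC)
cv2.imwrite('pics/crop.png',np.vstack([a[:300],b[:300]]))
```

```text
lid [ 512.6 -330. ] [55.7 54.6] 62.93 z 0.1095 615
jarbody [ 512.3 -329.4] [58.8 58.4] 72.95 z 0.0598 212
tin [ 491.9 -191.3] [64.5 65.1] 39.83 z 0.0858 807
plate [575.5 105.5] [260.7 112.9] 84.87 z 0.0109 4126
fixed [585.  211.8] [26.4 90.1] 85.19 z 0.0509 481
slid [574.   87.7] [24.  90.3] 84.93 z 0.0511 461
post [568.   39.4] [18.6 18.6] 0.11 z 0.111 85
postblk [574.7  48. ] [69.3 57.8] 76.13 z 0.0289 575
bench [ 193.6 -115.1] [ 81.4 214.5] 0.7 z 0.0015 3985
grinder [761.5  -1.3] [ 67.7 306.6] 4.78 z 0.0554 3602
```

View pics/crop.png

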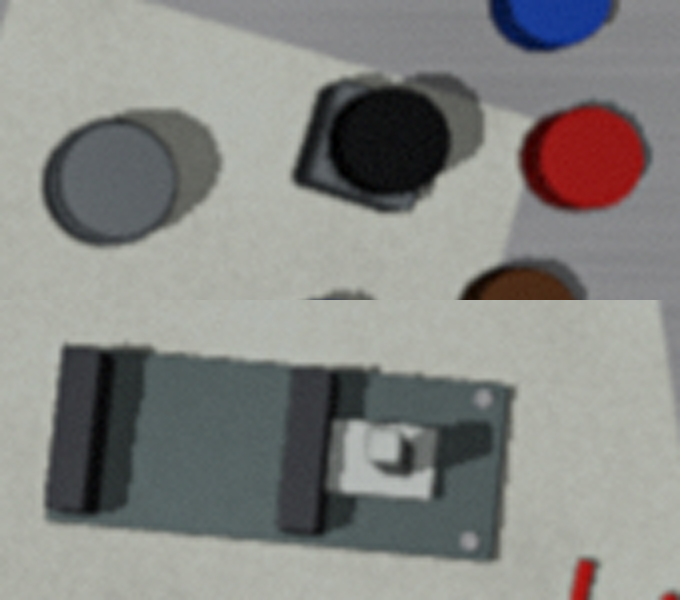

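The crop confirms it: the black lid at crop (388,140), which is about (457,270), sits on the square grey jar. The jar is turned about -15° and the clamp about -5°. I'll hover over the jar and look from close up.

Request:
{"op": "step_arm", "data": {
  "targets": [
    {"x": 47, "y": -23.5},
    {"x": 47, "y": -23.5},
    {"x": 47, "y": -23.5},
    {"x": 47, "y": -23.5},
    {"x": 47, "y": -23.5},
    {"x": 47, "y": -23.5},
    {"x": 47, "y": -23.5},
    {"x": 47, "y": -23.5},
    {"x": 47, "y": -23.5},
    {"x": 0},
    {"x": 0}
  ],
  "force": 30
}}

```text
validation failed for argument at $.ta...
```

Run:
```python
from h import *
s=ctrl.read_state(); print(s['ee_pos'],s['ee_rot'],s['qpos'])
p=camera_params('wrist'); im,d=capture('wrist'); print(p, p and (-cv2.Rodrigues(p['rvec'])[0].T@p['tvec']))
cv2.imwrite('pics/w1.png',im); np.save('w1.npy',d)
```

```text
[ 0.14678477 -0.63291856  0.40371576] [-3.13932130e+00  7.74363492e-06  2.27948115e-01] [ 1.31645596  0.6157973  -0.01264888  1.42472969  0.00809906  1.10338674
 -0.04038369]
{'vfov': 71.33998112578391, 'cx': 323.3524547852148, 'cy': 235.68101955831222, 'k1': -0.038936181104520864, 'rvec': array([-2.26433167,  1.79611933,  0.28033106]), 'tvec': array([-0.64892612, -0.03565862,  0.39190721])} [ 0.22961077 -0.61385517  0.38265995]
```

View pics/w1.png

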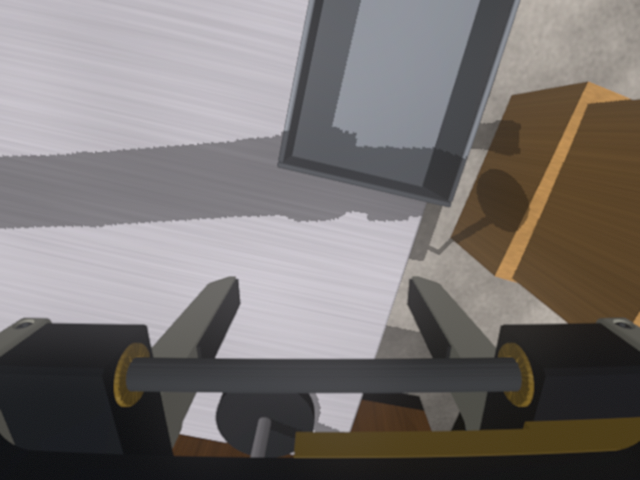

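The move was refused, so this view still shows the start pose: the tray at the top, and the fingertips at (235,285) and (412,285). I'll retry with every field filled in.

Request:
{"op": "step_arm", "data": {
  "targets": [
    {"claw": 0, "x": 47, "y": -23.5, "z": 0, "wx": 0, "wy": 0, "wz": 0},
    {"claw": 0, "x": 47, "y": -23.5, "z": 0, "wx": 0, "wy": 0, "wz": 0},
    {"claw": 0, "x": 47, "y": -23.5, "z": 0, "wx": 0, "wy": 0, "wz": 0},
    {"claw": 0, "x": 47, "y": -23.5, "z": 0, "wx": 0, "wy": 0, "wz": 0},
    {"claw": 0, "x": 47, "y": -23.5, "z": 0, "wx": 0, "wy": 0, "wz": 0},
    {"claw": 0, "x": 47, "y": -23.5, "z": 0, "wx": 0, "wy": 0, "wz": 0},
    {"claw": 0, "x": 47, "y": -23.5, "z": 0, "wx": 0, "wy": 0, "wz": 0},
    {"claw": 0, "x": 0, "y": -23.5, "z": 0, "wx": 0, "wy": 0, "wz": 0},
    {"claw": 0, "x": 0, "y": -23.5, "z": 0, "wx": 0, "wy": 0, "wz": 0},
    {"claw": 0, "x": 0, "y": 0, "z": 0, "wx": 0, "wy": 0, "wz": 0},
    {"claw": 0, "x": 0, "y": 0, "z": 0, "wx": 0, "wy": 0, "wz": 0}
  ],
  "force": 30
}}

```text
clock: 1.52
ee_pos: [0.4194, -0.3538, 0.4048]
ee_rot: [3.141, -0.0, 0.227]
wrist_force: [0.5, -0.4, 0.2]
opening: 0.093
grip_force: 0.0
```

Run:
```python
from h import *
p=camera_params('wrist'); im,d=capture('wrist')
cv2.imwrite('pics/w2.png',im); np.save('w2.npy',d)
v,u=np.mgrid[0:480,0:640]
P=bydepth(p,np.c_[u.ravel(),v.ravel()],d.ravel()).reshape(480,640,3); Z=P[...,2]
near=np.hypot(P[...,0]-.512,P[...,1]+.33)<.06
for n,lo,hi,zp in (('lid',.09,.125,.108),('shoulder+',.045,.125,.064),('shoulder',.052,.075,.06)):
    m=((Z>lo)&(Z<hi)&near&(d>0)).astype(np.uint8)
    c=max(cv2.findContours(m,cv2.RETR_EXTERNAL,cv2.CHAIN_APPROX_NONE)[0],key=cv2.contourArea)
    q=onz(p,c.reshape(-1,2),zp)[:,:2]; r=cv2.minAreaRect((q*1000).astype(np.float32)); print(n,r,np.median(Z[m>0]),m.sum())
    if n=='shoulder':
        L=onz(p,np.argwhere(m)[:,::-1],.06)
print(ctrl.read_state()['qpos'])
```

```text
lid ((510.79522705078125, -331.6160888671875), (52.904842376708984, 54.203208923339844), 13.05545425415039) 0.10750698717166973 3897
shoulder+ ((512.1807861328125, -331.00439453125), (63.427555084228516, 62.791107177734375), 77.90120697021484) 0.10740137194769062 4287
shoulder ((481.18560791015625, -345.3061828613281), (9.045197486877441, 22.90312957763672), 23.142667770385742) 0.05754228282881618 389
[ 0.68901727  0.45688407 -0.04141141  1.72012589  0.02302517  0.96429533
 -0.70582866]
```

View pics/w2.png

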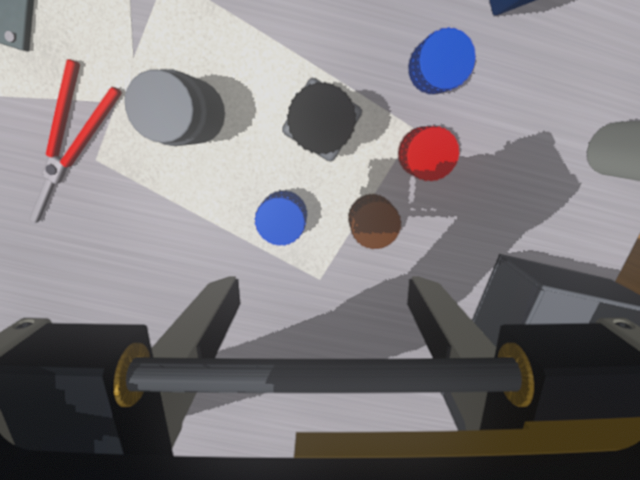

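The lid is at (322,116). The jar's shoulder corners are at about (285,130), (332,158), (360,115) and (318,80). I'll project these to get the jar's yaw.

Run:
```python
from h import *
p=camera_params('wrist')
q=onz(p,[(285,130),(332,158),(360,115),(318,80)],.06)[:,:2]*1000; print(q.round(1),q.mean(0))
e=np.diff(np.vstack([q,q[:1]]),axis=0); print(np.hypot(*e.T),np.degrees(np.arctan2(e[:,1],e[:,0]))%90)
im=cv2.imread('pics/w2.png'); cv2.imwrite('pics/w2c.png',cv2.resize(im[65:175,260:390],None,fx=5,fy=5,interpolation=cv2.INTER_CUBIC))
```

```text
[[ 494.7 -300.7]
 [ 479.7 -349. ]
 [ 523.1 -365. ]
 [ 543.4 -321. ]] [ 510.21718723 -333.9293284 ]
[50.63953298 46.29290345 48.48161983 52.77339961] [72.77978951 69.79688157 65.30399197 67.36606156]
```

View pics/w2c.png

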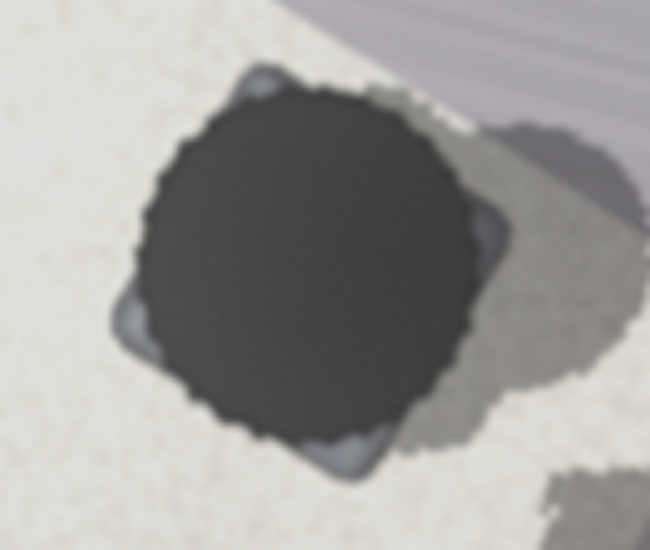

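Jar yaw is about -18° and the lid centre is at about (0.5115, -0.331). Next I go over it, down, and grip.

Request:
{"op": "step_arm", "data": {
  "targets": [
    {"claw": 0, "x": 32, "y": -0.5, "z": 0, "wx": 0, "wy": 0, "wz": 0},
    {"claw": 0, "x": 32, "y": -0.5, "z": 0, "wx": 0, "wy": 0, "wz": 0},
    {"claw": 0, "x": 31, "y": -0.5, "z": 0, "wx": 0, "wy": 0, "wz": 0},
    {"claw": 0, "x": 0, "y": 0, "z": 0, "wx": 0, "wy": 0, "wz": 0},
    {"claw": 0, "x": 0, "y": 0, "z": 50, "wx": 0, "wy": 0, "wz": 0},
    {"claw": 0, "x": 0, "y": 0, "z": 40, "wx": 0, "wy": 0, "wz": 0},
    {"claw": 0, "x": 0, "y": 0, "z": 30, "wx": 0, "wy": 0, "wz": 0},
    {"claw": 0, "x": 0, "y": 0, "z": 20, "wx": 0, "wy": 0, "wz": 0},
    {"claw": 0, "x": 0, "y": 0, "z": 9, "wx": 0, "wy": 0, "wz": 0},
    {"claw": 0, "x": 0, "y": 0, "z": 0, "wx": 0, "wy": 0, "wz": 0}
  ],
  "force": 40
}}

```text
clock: 2.82
ee_pos: [0.511, -0.3308, 0.2556]
ee_rot: [-3.141, 0.001, 0.226]
wrist_force: [0.2, -0.2, -0.1]
opening: 0.0929
grip_force: 0.0
```

Request:
{"op": "step_arm", "data": {
  "targets": [
    {"claw": 1, "x": 0, "y": 0, "z": 0, "wx": 0, "wy": 0, "wz": 0},
    {"claw": 1, "x": 0, "y": 0, "z": 0, "wx": 0, "wy": 0, "wz": 0},
    {"claw": 1, "x": 0, "y": 0, "z": 0, "wx": 0, "wy": 0, "wz": 0},
    {"claw": 1, "x": 0, "y": 0, "z": 0, "wx": 0, "wy": 0, "wz": 0},
    {"claw": 1, "x": 0, "y": 0, "z": 0, "wx": 0, "wy": 0, "wz": 0}
  ],
  "force": 40
}}

```text
clock: 3.45
ee_pos: [0.5119, -0.3306, 0.2561]
ee_rot: [3.14, -0.001, 0.227]
wrist_force: [-0.2, -1.0, 0.1]
opening: 0.0536
grip_force: 40.0
```

Request:
{"op": "step_arm", "data": {
  "targets": [
    {"claw": 1, "x": 0, "y": 0, "z": -10, "wx": 0, "wy": 0, "wz": 0},
    {"claw": 1, "x": 0, "y": 0, "z": -25, "wx": 0, "wy": 0, "wz": 0},
    {"claw": 1, "x": 0, "y": 0, "z": -35, "wx": 0, "wy": 0, "wz": 0},
    {"claw": 1, "x": 0, "y": 0, "z": -35, "wx": 0, "wy": 0, "wz": 0},
    {"claw": 1, "x": 0, "y": 0, "z": -25, "wx": 0, "wy": 0, "wz": 0},
    {"claw": 1, "x": 0, "y": 0, "z": 0, "wx": 0, "wy": 0, "wz": 0}
  ],
  "force": 40
}}

```text
clock: 4.2
ee_pos: [0.5118, -0.3296, 0.387]
ee_rot: [3.14, -0.002, 0.228]
wrist_force: [-0.8, -0.7, -7.1]
opening: 0.0534
grip_force: 40.0
```

Request:
{"op": "step_arm", "data": {
  "targets": [
    {"claw": 1, "x": 9, "y": -22, "z": 0, "wx": 0, "wy": 0, "wz": 0},
    {"claw": 1, "x": 16, "y": -42, "z": 0, "wx": 0, "wy": 0, "wz": 0},
    {"claw": 1, "x": 19, "y": -50, "z": 0, "wx": 0, "wy": 0, "wz": 0},
    {"claw": 1, "x": 19, "y": -50, "z": 0, "wx": 0, "wy": 0, "wz": 0},
    {"claw": 1, "x": 19, "y": -50, "z": 0, "wx": 0, "wy": 0, "wz": 0},
    {"claw": 1, "x": 19, "y": -50, "z": 0, "wx": 0, "wy": 0, "wz": 0},
    {"claw": 1, "x": 19, "y": -50, "z": 0, "wx": 0, "wy": 0, "wz": 0},
    {"claw": 1, "x": 19, "y": -50, "z": 0, "wx": 0, "wy": 0, "wz": 0},
    {"claw": 1, "x": 19, "y": -50, "z": 0, "wx": 0, "wy": 0, "wz": 0},
    {"claw": 1, "x": 15, "y": -36, "z": 0, "wx": 0, "wy": 0, "wz": 0},
    {"claw": 1, "x": 7, "y": -20, "z": 0, "wx": 0, "wy": 0, "wz": -0.12},
    {"claw": 1, "x": 0, "y": 0, "z": 0, "wx": 0, "wy": 0, "wz": -0.11}
  ],
  "force": 40
}}

```text
clock: 5.7
ee_pos: [0.5795, 0.1721, 0.3829]
ee_rot: [-3.138, 0.005, 0.467]
wrist_force: [0.5, -1.4, -6.6]
opening: 0.0539
grip_force: 40.0
```

Request:
{"op": "step_arm", "data": {
  "targets": [
    {"claw": 1, "x": 0, "y": 0, "z": 0, "wx": 0, "wy": 0, "wz": 0},
    {"claw": 1, "x": 0, "y": 0, "z": 0, "wx": 0, "wy": 0, "wz": 0}
  ],
  "force": 40
}}

```text
clock: 5.95
ee_pos: [0.5806, 0.1678, 0.3844]
ee_rot: [-3.141, 0.003, 0.455]
wrist_force: [-0.5, -0.8, -6.3]
opening: 0.0539
grip_force: 40.0
```

Run:
```python
from h import *
im,d=capture('wrist');p=camera_params('wrist'); 
cv2.imwrite('pics/w3.png',im)
t,_=capture('top'); cv2.imwrite('pics/t3.png',t)
c=np.vstack([cv2.resize(im,(480,360)),cv2.resize(t[190:300,160:340],(480,240))]); cv2.imwrite('pics/c3.png',c)
s=ctrl.read_state(); print(s['ee_pos'],s['ee_rot'],s['qpos'],s['wrist_force'])
```

```text
[0.58081935 0.1679777  0.38520355] [3.14159066e+00 1.30359837e-03 4.55831084e-01] [-0.23319239  0.56477626 -0.13747654  1.58562947  0.08752986  0.9985113
 -1.51207798] [ 0.15338553  1.49958452 -5.8958456 ]
```

View pics/c3.png

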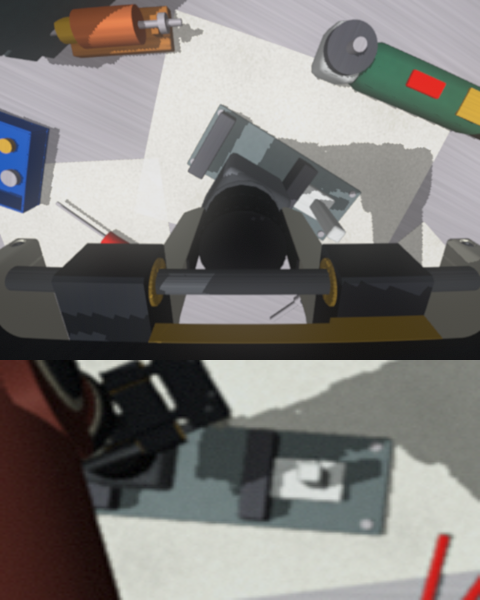

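The wrist view shows the jar hanging over the gap, with the fixed jaw at (215,140) and the sliding jaw at (300,180). The jar's edge looks a few degrees over-rotated, so I'll measure it with depth.

Run:
```python
from h import *
p=camera_params('wrist'); im,d=capture('wrist'); cv2.imwrite('pics/w4.png',im)
s=ctrl.read_state(); print(s['ee_pos'],s['ee_rot'])
v,u=np.mgrid[0:480,0:640]
P=bydepth(p,np.c_[u.ravel(),v.ravel()],d.ravel()).reshape(480,640,3)*1000; Z=P[...,2]
near=(np.hypot(P[...,0]-581,P[...,1]-168)<50)&(v<330)
print(np.histogram(Z[near],bins=np.arange(60,260,10)))
def rep(n,m,zp=None):
    m=m.astype(np.uint8)
    c=max(cv2.findContours(m,cv2.RETR_EXTERNAL,cv2.CHAIN_APPROX_NONE)[0],key=cv2.contourArea)
    z=np.median(Z[m>0]); q=onz(p,c.reshape(-1,2),(zp or z)/1000)[:,:2]*1000
    r=cv2.minAreaRect(q.astype(np.float32)); print(n,np.round(r[0],1),np.round(r[1],1),round(r[2],1),'z',z.round(1),m.sum())
    return q
q=rep('shoulder',near&(Z>175)&(Z<205))
jaw=(Z>46)&(Z<58)&(d>0)&(P[...,0]>520)&(P[...,0]<650)
rep('fixed',jaw&(P[...,1]>185)&(P[...,1]<240)); rep('slid',jaw&(P[...,1]>60)&(P[...,1]<120))
rep('post',(Z>103)&(Z<115)&(P[...,1]<70)&(P[...,1]>10)&(abs(P[...,0]-568)<30))
# front edge of the jar body: mask any z 115..200
m=(near&(Z>115)&(Z<205)).astype(np.uint8); cols=np.where(m.any(0))[0]; top=m.argmax(0)[cols]
np.savetxt('edge.txt',np.c_[cols,top],fmt='%d'); print(np.c_[cols,top][::6].T.tolist())
```

```text
[0.58084665 0.16810249 0.38542849] [3.14156548e+00 8.53740347e-04 4.56286925e-01]
(array([   0,    0,    0,    0,    0,    0,    0,  210,  310,  355,  397,
        442, 1817,  419, 1026, 1353, 1585, 6367,  947]), array([ 60,  70,  80,  90, 100, 110, 120, 130, 140, 150, 160, 170, 180,
       190, 200, 210, 220, 230, 240, 250]))
shoulder [597.5 176.1] [40.9 84.7] 26.2 z 187.6 2926
fixed [585.1 214.8] [21.9 89.7] 85.0 z 48.7 2115
slid [587.5  88.5] [22.6 62.4] 84.7 z 48.7 1091
post [569.8  41.9] [20.3 18.8] 85.7 z 108.3 408
[[250, 256, 262, 268, 274, 280, 286, 292, 298, 304, 310, 316, 322, 328, 334, 340, 346, 352, 358, 364, 370, 376, 382, 388, 394], [282, 279, 277, 275, 260, 250, 240, 230, 220, 210, 204, 204, 208, 211, 215, 218, 222, 226, 229, 233, 236, 243, 256, 278, 280]]
```

Run:
```python
from h import *
p=camera_params('wrist'); e=np.loadtxt('edge.txt'); c=e[:,0]
for lo,hi in((318,368),(274,303)):
    a=e[(c>=lo)&(c<=hi)]
    for z in (.183,.188):
        q=onz(p,a,z)[:,:2]*1000; l=cv2.fitLine(q.astype(np.float32),cv2.DIST_HUBER,0,.01,.01).ravel()
        ang=np.degrees(np.arctan2(l[1],l[0]))%90; n=np.array([-l[1],l[0]]); print(lo,z,ang-90,'dist from TCP axis',(l[2:]-[580.8,168.1])@n)
im=cv2.imread('pics/w4.png'); print(-cv2.Rodrigues(p['rvec'])[0].T@p['tvec'])
```

```text
318 0.183 -4.9047623 dist from TCP axis -37.25299336208732
318 0.188 -4.904457 dist from TCP axis -38.23771938086568
274 0.183 -4.932396 dist from TCP axis 31.02542367489951
274 0.188 -4.931755 dist from TCP axis 31.374816140259746
[0.65723169 0.20537122 0.36433969]
```

The jar is aligned with the clamp to within a fraction of a degree. I'll shift 6 mm back from the fixed jaw and lower it.

Request:
{"op": "step_arm", "data": {
  "targets": [
    {"claw": 1, "x": -3, "y": 5, "z": 10, "wx": 0, "wy": 0, "wz": 0},
    {"claw": 1, "x": 0, "y": 0, "z": 25, "wx": 0, "wy": 0, "wz": 0},
    {"claw": 1, "x": 0, "y": 0, "z": 25, "wx": 0, "wy": 0, "wz": 0},
    {"claw": 1, "x": 0, "y": 0, "z": 22, "wx": 0, "wy": 0, "wz": 0},
    {"claw": 1, "x": 0, "y": 0, "z": 18, "wx": 0, "wy": 0, "wz": 0},
    {"claw": 1, "x": 0, "y": 0, "z": 12, "wx": 0, "wy": 0, "wz": 0},
    {"claw": 1, "x": 0, "y": 0, "z": 4, "wx": 0, "wy": 0, "wz": 0},
    {"claw": 1, "x": 0, "y": 0, "z": 0, "wx": 0, "wy": 0, "wz": 0},
    {"claw": 1, "x": 0, "y": 0, "z": 0, "wx": 0, "wy": 0, "wz": 0}
  ],
  "force": 40
}}

```text
clock: 7.22
ee_pos: [0.5808, 0.1629, 0.2706]
ee_rot: [3.141, -0.002, 0.458]
wrist_force: [0.8, -0.6, -7.4]
opening: 0.0535
grip_force: 40.0
```

Request:
{"op": "step_arm", "data": {
  "targets": [
    {"claw": 1, "x": 0, "y": 0, "z": 1, "wx": 0, "wy": 0, "wz": 0},
    {"claw": 1, "x": 0, "y": 0, "z": 0, "wx": 0, "wy": 0, "wz": 0}
  ],
  "force": 40
}}

```text
clock: 7.48
ee_pos: [0.5805, 0.1628, 0.269]
ee_rot: [3.142, -0.0, 0.458]
wrist_force: [-0.6, -0.1, -7.1]
opening: 0.0537
grip_force: 40.0
```

Request:
{"op": "step_arm", "data": {
  "targets": [
    {"claw": 1, "x": 0, "y": 0, "z": 1.5, "wx": 0, "wy": 0, "wz": 0},
    {"claw": 1, "x": 0, "y": 0, "z": 0, "wx": 0, "wy": 0, "wz": 0}
  ],
  "force": 40
}}

```text
clock: 7.72
ee_pos: [0.5804, 0.1628, 0.2671]
ee_rot: [-3.142, 0.0, 0.458]
wrist_force: [0.1, -0.0, -6.2]
opening: 0.0537
grip_force: 40.0
```

Request:
{"op": "step_arm", "data": {
  "targets": [
    {"claw": 1, "x": 0, "y": 0, "z": 1.5, "wx": 0, "wy": 0, "wz": 0},
    {"claw": 1, "x": 0, "y": 0, "z": 0, "wx": 0, "wy": 0, "wz": 0}
  ],
  "force": 40
}}

```text
clock: 7.98
ee_pos: [0.5805, 0.1628, 0.2662]
ee_rot: [3.141, -0.0, 0.458]
wrist_force: [-1.2, -0.4, -3.2]
opening: 0.0536
grip_force: 40.0
```

The jar is on the plate. I'll release it, rise, and go to the post.

Request:
{"op": "step_arm", "data": {
  "targets": [
    {"claw": 1, "x": 0, "y": 0, "z": 0.5, "wx": 0, "wy": 0, "wz": 0},
    {"claw": 0, "x": 0, "y": 0, "z": 0, "wx": 0, "wy": 0, "wz": 0},
    {"claw": 0, "x": 0, "y": 0, "z": 0, "wx": 0, "wy": 0, "wz": 0},
    {"claw": 0, "x": 0, "y": 0, "z": 0, "wx": 0, "wy": 0, "wz": 0},
    {"claw": 0, "x": 0, "y": 0, "z": 0, "wx": 0, "wy": 0, "wz": 0},
    {"claw": 0, "x": 0, "y": 0, "z": -10, "wx": 0, "wy": 0, "wz": 0},
    {"claw": 0, "x": 0, "y": 0, "z": -30, "wx": 0, "wy": 0, "wz": 0},
    {"claw": 0, "x": 0, "y": 0, "z": -30, "wx": 0, "wy": 0, "wz": 0},
    {"claw": 0, "x": 0, "y": 0, "z": 0, "wx": 0, "wy": 0, "wz": 0}
  ],
  "force": 40
}}

```text
clock: 9.1
ee_pos: [0.5813, 0.1631, 0.3385]
ee_rot: [3.141, -0.007, 0.458]
wrist_force: [-0.2, 0.7, -0.8]
opening: 0.0932
grip_force: 0.0
```

Request:
{"op": "step_arm", "data": {
  "targets": [
    {"claw": 0, "x": -21.5, "y": 35, "z": 0, "wx": 0, "wy": 0, "wz": 0},
    {"claw": 0, "x": -21.5, "y": 35, "z": 0, "wx": 0, "wy": 0, "wz": 0},
    {"claw": 0, "x": -21.5, "y": 34.5, "z": 0, "wx": 0, "wy": 0, "wz": 0},
    {"claw": 0, "x": 0, "y": 0, "z": 0, "wx": 0, "wy": 0, "wz": -0.17},
    {"claw": 0, "x": 0, "y": 0, "z": 0, "wx": 0, "wy": 0, "wz": -0.17},
    {"claw": 0, "x": 0, "y": 0, "z": 0, "wx": 0, "wy": 0, "wz": -0.17},
    {"claw": 0, "x": 0, "y": 0, "z": 0, "wx": 0, "wy": 0, "wz": -0.17},
    {"claw": 0, "x": 0, "y": 0, "z": 0, "wx": 0, "wy": 0, "wz": -0.17},
    {"claw": 0, "x": 0, "y": 0, "z": 0, "wx": 0, "wy": 0, "wz": -0.17},
    {"claw": 0, "x": 0, "y": 0, "z": 0, "wx": 0, "wy": 0, "wz": 0},
    {"claw": 0, "x": 0, "y": 0, "z": 0, "wx": 0, "wy": 0, "wz": 0}
  ],
  "force": 40
}}

```text
clock: 10.48
ee_pos: [0.5686, 0.0404, 0.3349]
ee_rot: [-3.141, 0.0, 1.475]
wrist_force: [0.2, 0.3, 0.3]
opening: 0.093
grip_force: 0.0
```

Run:
```python
from h import *
im,d=capture('wrist'); p=camera_params('wrist'); s=ctrl.read_state(); print(s['ee_pos'],s['ee_rot'],s['qpos'])
cv2.imwrite('pics/w5.png',im)
```

```text
[0.56868177 0.04053552 0.33500774] [-3.14107915e+00  1.16328021e-04  1.47588571e+00] [ 0.16127291  0.60067993 -0.42785393  1.73784837  0.31146706  0.8712398
 -0.49798532]
```

View pics/w5.png

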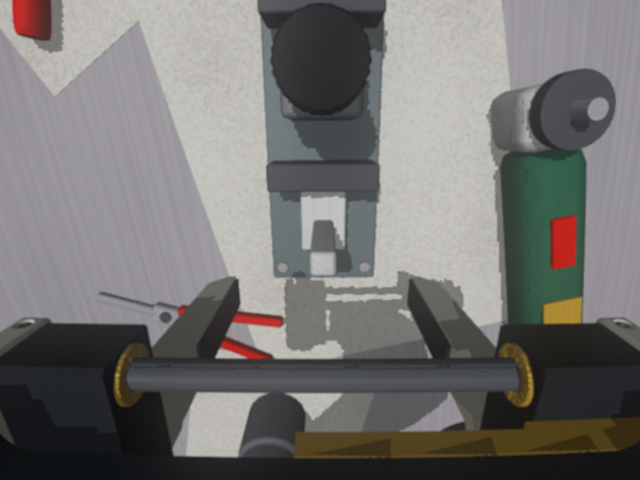

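The wrist view shows the jar standing squarely between the jaws at (320,75), and the post at (322,262) centred between the fingers. I'll descend, grip the post and slide.

Request:
{"op": "step_arm", "data": {
  "targets": [
    {"claw": 0, "x": 0, "y": 0, "z": 30, "wx": 0, "wy": 0, "wz": 0},
    {"claw": 0, "x": 0, "y": 0, "z": 30, "wx": 0, "wy": 0, "wz": 0},
    {"claw": 0, "x": 0, "y": 0, "z": 15, "wx": 0, "wy": 0, "wz": 0},
    {"claw": 1, "x": 0, "y": 0, "z": 0, "wx": 0, "wy": 0, "wz": 0},
    {"claw": 1, "x": 0, "y": 0, "z": 0, "wx": 0, "wy": 0, "wz": 0},
    {"claw": 1, "x": 0, "y": 0, "z": 0, "wx": 0, "wy": 0, "wz": 0},
    {"claw": 1, "x": 0, "y": 0, "z": 0, "wx": 0, "wy": 0, "wz": 0},
    {"claw": 1, "x": 0, "y": 0, "z": 0, "wx": 0, "wy": 0, "wz": 0},
    {"claw": 1, "x": 0, "y": 0, "z": 0, "wx": 0, "wy": 0, "wz": 0}
  ],
  "force": 50
}}

```text
clock: 11.65
ee_pos: [0.5688, 0.0405, 0.2604]
ee_rot: [3.141, -0.0, 1.478]
wrist_force: [-0.7, 0.4, 0.7]
opening: 0.0376
grip_force: 0.0
```

Request:
{"op": "step_arm", "data": {
  "targets": [
    {"claw": 1, "x": 3, "y": 0, "z": 0, "wx": 0, "wy": 0, "wz": 0},
    {"claw": 1, "x": 4, "y": 0, "z": 0, "wx": 0, "wy": 0, "wz": 0},
    {"claw": 1, "x": 4, "y": 0, "z": 0, "wx": 0, "wy": 0, "wz": 0},
    {"claw": 1, "x": 4, "y": 0, "z": 0, "wx": 0, "wy": 0, "wz": 0},
    {"claw": 1, "x": 4, "y": 0, "z": 0, "wx": 0, "wy": 0, "wz": 0},
    {"claw": 1, "x": 4, "y": 0, "z": 0, "wx": 0, "wy": 0, "wz": 0},
    {"claw": 1, "x": 4, "y": 0, "z": 0, "wx": 0, "wy": 0, "wz": 0},
    {"claw": 1, "x": 3, "y": 0, "z": 0, "wx": 0, "wy": 0, "wz": 0},
    {"claw": 1, "x": 0, "y": 0, "z": 0, "wx": 0, "wy": 0, "wz": 0}
  ],
  "force": 50
}}

```text
clock: 12.78
ee_pos: [0.5709, 0.065, 0.2601]
ee_rot: [-3.138, 0.011, 1.473]
wrist_force: [-4.5, -11.1, 5.0]
opening: 0.0177
grip_force: 50.0
```

Request:
{"op": "step_arm", "data": {
  "targets": [
    {"claw": 1, "x": 3, "y": 0, "z": 0, "wx": 0, "wy": 0, "wz": 0},
    {"claw": 1, "x": 3, "y": 0, "z": 0, "wx": 0, "wy": 0, "wz": 0},
    {"claw": 1, "x": 3, "y": 0, "z": 0, "wx": 0, "wy": 0, "wz": 0},
    {"claw": 1, "x": 3, "y": 0, "z": 0, "wx": 0, "wy": 0, "wz": 0},
    {"claw": 1, "x": 2, "y": 0, "z": 0, "wx": 0, "wy": 0, "wz": 0}
  ],
  "force": 50
}}

```text
clock: 13.4
ee_pos: [0.5722, 0.0786, 0.2602]
ee_rot: [-3.138, 0.012, 1.473]
wrist_force: [-4.4, -11.8, 6.7]
opening: 0.0178
grip_force: 50.0
```

Request:
{"op": "step_arm", "data": {
  "targets": [
    {"claw": 1, "x": 1.5, "y": 0, "z": 0, "wx": 0, "wy": 0, "wz": 0},
    {"claw": 1, "x": 1.5, "y": 0, "z": 0, "wx": 0, "wy": 0, "wz": 0}
  ],
  "force": 50
}}

```text
clock: 13.65
ee_pos: [0.5725, 0.0815, 0.2601]
ee_rot: [-3.138, 0.012, 1.473]
wrist_force: [-3.4, -12.0, 6.6]
opening: 0.0174
grip_force: 50.0
```

Request:
{"op": "step_arm", "data": {
  "targets": [
    {"claw": 1, "x": 1.5, "y": 0, "z": 0, "wx": 0, "wy": 0, "wz": 0},
    {"claw": 1, "x": 1, "y": 0, "z": 0, "wx": 0, "wy": 0, "wz": 0}
  ],
  "force": 50
}}

```text
clock: 13.9
ee_pos: [0.5727, 0.0828, 0.2601]
ee_rot: [-3.137, 0.015, 1.472]
wrist_force: [-5.0, -15.4, 7.4]
opening: 0.018
grip_force: 50.0
```

Request:
{"op": "step_arm", "data": {
  "targets": [
    {"claw": 1, "x": 1.5, "y": 0, "z": 0, "wx": 0, "wy": 0, "wz": 0},
    {"claw": 1, "x": 0, "y": 0, "z": 0, "wx": 0, "wy": 0, "wz": 0}
  ],
  "force": 50
}}

```text
clock: 14.15
ee_pos: [0.5728, 0.0835, 0.2601]
ee_rot: [-3.137, 0.016, 1.472]
wrist_force: [-5.7, -15.1, 7.5]
opening: 0.0178
grip_force: 50.0
```

Request:
{"op": "step_arm", "data": {
  "targets": [
    {"claw": 1, "x": 1.5, "y": 0, "z": 0, "wx": 0, "wy": 0, "wz": 0},
    {"claw": 1, "x": 0, "y": 0, "z": 0, "wx": 0, "wy": 0, "wz": 0}
  ],
  "force": 50
}}

```text
clock: 14.4
ee_pos: [0.573, 0.084, 0.2601]
ee_rot: [-3.137, 0.018, 1.471]
wrist_force: [-4.7, -16.7, 9.3]
opening: 0.0175
grip_force: 50.0
```

Request:
{"op": "step_arm", "data": {
  "targets": [
    {"claw": 1, "x": 2, "y": 0, "z": 0, "wx": 0, "wy": 0, "wz": 0},
    {"claw": 1, "x": 2, "y": 0, "z": 0, "wx": 0, "wy": 0, "wz": 0},
    {"claw": 1, "x": 0, "y": 0, "z": 0, "wx": 0, "wy": 0, "wz": 0}
  ],
  "force": 50
}}

```text
clock: 14.78
ee_pos: [0.5733, 0.0878, 0.2601]
ee_rot: [-3.137, 0.019, 1.471]
wrist_force: [-5.6, -16.4, 8.9]
opening: 0.0174
grip_force: 50.0
```

Run:
```python
from h import *
print(ctrl.read_state()['ee_pos'])
p=camera_params('wrist'); im,d=capture('wrist'); cv2.imwrite('pics/w6.png',im)
v,u=np.mgrid[0:480,0:640]
P=bydepth(p,np.c_[u.ravel(),v.ravel()],d.ravel()).reshape(480,640,3)*1000; Z=P[...,2]
def rep(n,m):
    m=m.astype(np.uint8); cs=cv2.findContours(m,cv2.RETR_EXTERNAL,cv2.CHAIN_APPROX_NONE)[0]
    if not cs: print(n,'none'); return
    c=max(cs,key=cv2.contourArea); z=np.median(Z[m>0]); q=onz(p,c.reshape(-1,2),z/1000)[:,:2]*1000
    r=cv2.minAreaRect(q.astype(np.float32)); print(n,np.round(r[0],1),np.round(r[1],1),round(r[2],1),z.round(1),m.sum(),'tilt-normal zspan',np.percentile(Z[m>0],[5,95]).round(1))
dc=(d>0)&(abs(P[...,0]-578)<70)
rep('lid',dc&(Z>100)&(Z<128)&(P[...,1]>125))
rep('fixed',dc&(Z>44)&(Z<56)&(P[...,1]>190)&(P[...,1]<240)); rep('slid',dc&(Z>44)&(Z<56)&(P[...,1]>110)&(P[...,1]<150))
cv2.imwrite('pics/w6.png',im)
```

```text
[0.5733176  0.08777222 0.26007447]
lid [579.5 166. ] [53.1 53.4] 26.6 117.5 18945 tilt-normal zspan [116.3 118.6]
fixed [584.  214.1] [22.6 89.4] 85.0 48.9 8588 tilt-normal zspan [47.5 50.2]
slid [576.4 126.7] [22.3 89.3] 84.8 48.8 3406 tilt-normal zspan [47.6 49.9]
```

View pics/w6.png

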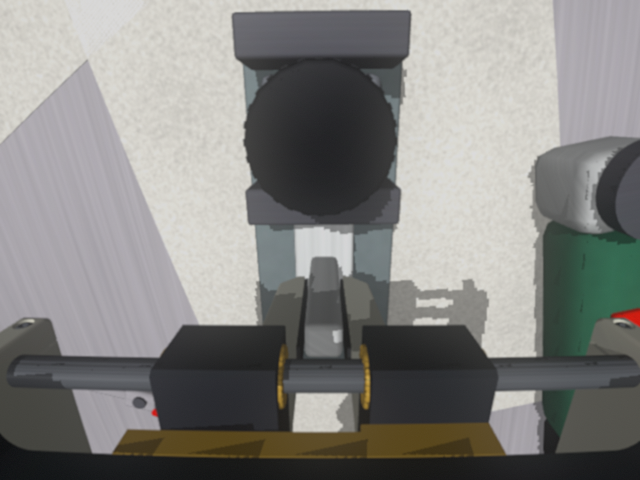

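The view shows the sliding jaw touching the jar, and about 7 mm still open at the fixed jaw. I'll keep pushing.

Request:
{"op": "step_arm", "data": {
  "targets": [
    {"claw": 1, "x": 2, "y": 0, "z": 0, "wx": 0, "wy": 0, "wz": 0},
    {"claw": 1, "x": 2, "y": 0, "z": 0, "wx": 0, "wy": 0, "wz": 0},
    {"claw": 1, "x": 1.5, "y": 0, "z": 0, "wx": 0, "wy": 0, "wz": 0},
    {"claw": 1, "x": 0, "y": 0, "z": 0, "wx": 0, "wy": 0, "wz": 0}
  ],
  "force": 50
}}

```text
clock: 15.32
ee_pos: [0.5738, 0.0932, 0.2601]
ee_rot: [-3.136, 0.019, 1.471]
wrist_force: [-6.4, -17.2, 8.9]
opening: 0.0178
grip_force: 50.0
```

Request:
{"op": "step_arm", "data": {
  "targets": [
    {"claw": 1, "x": 1.5, "y": 0, "z": 0, "wx": 0, "wy": 0, "wz": 0},
    {"claw": 1, "x": 1, "y": 0, "z": 0, "wx": 0, "wy": 0, "wz": 0}
  ],
  "force": 50
}}

```text
clock: 15.58
ee_pos: [0.574, 0.0954, 0.2601]
ee_rot: [-3.136, 0.02, 1.471]
wrist_force: [-4.8, -17.3, 9.6]
opening: 0.0178
grip_force: 50.0
```

Request:
{"op": "step_arm", "data": {
  "targets": [
    {"claw": 1, "x": 1.5, "y": 0, "z": 0, "wx": 0, "wy": 0, "wz": 0},
    {"claw": 1, "x": 0, "y": 0, "z": 0, "wx": 0, "wy": 0, "wz": 0}
  ],
  "force": 50
}}

```text
clock: 15.82
ee_pos: [0.5742, 0.097, 0.2601]
ee_rot: [-3.136, 0.019, 1.471]
wrist_force: [-5.9, -17.5, 8.9]
opening: 0.0174
grip_force: 50.0
```

Request:
{"op": "step_arm", "data": {
  "targets": [
    {"claw": 1, "x": 1.5, "y": 0, "z": 0, "wx": 0, "wy": 0, "wz": 0},
    {"claw": 1, "x": 0, "y": 0, "z": 0, "wx": 0, "wy": 0, "wz": 0}
  ],
  "force": 50
}}

```text
clock: 16.08
ee_pos: [0.5743, 0.0975, 0.26]
ee_rot: [-3.136, 0.022, 1.47]
wrist_force: [-5.7, -18.9, 9.9]
opening: 0.0173
grip_force: 50.0
```

```bash
cat > m.py <<'E'
from h import *
print(ctrl.read_state()['ee_pos'])
p=camera_params('wrist'); im,d=capture('wrist'); cv2.imwrite('pics/w7.png',im)
v,u=np.mgrid[0:480,0:640]
P=bydepth(p,np.c_[u.ravel(),v.ravel()],d.ravel()).reshape(480,640,3)*1000; Z=P[...,2]
def rep(n,m):
    m=m.astype(np.uint8); cs=cv2.findContours(m,cv2.RETR_EXTERNAL,cv2.CHAIN_APPROX_NONE)[0]
    if not cs: print(n,'none'); return
    c=max(cs,key=cv2.contourArea); z=np.median(Z[m>0]); q=onz(p,c.reshape(-1,2),z/1000)[:,:2]*1000
    r=cv2.minAreaRect(q.astype(np.float32)); print(n,np.round(r[0],1),np.round(r[1],1),round(r[2],1),z.round(1),m.sum(),np.percentile(Z[m>0],[5,95]).round(1))
dc=(d>0)&(abs(P[...,0]-578)<70)
rep('lid',dc&(Z>100)&(Z<140)&(P[...,1]>125))
rep('fixed',dc&(Z>44)&(Z<56)&(P[...,1]>196)&(P[...,1]<240)); rep('slid',dc&(Z>44)&(Z<56)&(P[...,1]>110)&(P[...,1]<155))
E
python3 m.py
```

```text
[0.57432661 0.09753439 0.26003391]
lid [580.2 175.2] [53.3 53.3] 89.8 117.5 18982 [116.3 118.6]
fixed [584.1 214.3] [22.3 89.5] 84.7 48.9 6803 [47.6 50.2]
slid [577.2 135.9] [22.3 89.3] 84.8 48.8 3336 [47.6 49.9]
```

It is home: jar to fixed jaw reads 39 mm and the jaws are about 58 mm apart. One more firm push, then release.

Request:
{"op": "step_arm", "data": {
  "targets": [
    {"claw": 1, "x": 2, "y": 0, "z": 0, "wx": 0, "wy": 0, "wz": 0},
    {"claw": 1, "x": 2, "y": 0, "z": 0, "wx": 0, "wy": 0, "wz": 0},
    {"claw": 1, "x": 0, "y": 0, "z": 0, "wx": 0, "wy": 0, "wz": 0},
    {"claw": 1, "x": 0, "y": 0, "z": 0, "wx": 0, "wy": 0, "wz": 0}
  ],
  "force": 50
}}

```text
clock: 16.62
ee_pos: [0.5746, 0.0989, 0.2599]
ee_rot: [-3.135, 0.027, 1.468]
wrist_force: [-6.9, -22.6, 11.8]
opening: 0.0177
grip_force: 50.0
```

Request:
{"op": "step_arm", "data": {
  "targets": [
    {"claw": 0, "x": -3, "y": 0, "z": 0, "wx": 0, "wy": 0, "wz": 0},
    {"claw": 0, "x": 0, "y": 0, "z": 0, "wx": 0, "wy": 0, "wz": 0},
    {"claw": 0, "x": 0, "y": 0, "z": 0, "wx": 0, "wy": 0, "wz": 0},
    {"claw": 0, "x": 0, "y": 0, "z": -25, "wx": 0, "wy": 0, "wz": 0},
    {"claw": 0, "x": 0, "y": 0, "z": -35, "wx": 0, "wy": 0, "wz": 0},
    {"claw": 0, "x": 0, "y": 0, "z": -20, "wx": 0, "wy": 0, "wz": 0},
    {"claw": 0, "x": 0, "y": 0, "z": 0, "wx": 0, "wy": 0, "wz": 0},
    {"claw": 0, "x": 0, "y": 0, "z": 0, "wx": 0, "wy": 0, "wz": 0}
  ],
  "force": 50
}}

```text
clock: 17.62
ee_pos: [0.5747, 0.1091, 0.3393]
ee_rot: [-3.14, 0.0, 1.479]
wrist_force: [0.2, -0.0, -0.6]
opening: 0.0913
grip_force: 0.0
```

```bash
python3 m.py
python3 - <<'E'
from h import *
s=ctrl.read_state(); print(s['ee_pos'],s['ee_rot'],s['clock'])
E
```

```text
[0.57474555 0.10911022 0.33928691]
lid [580.4 175.2] [53.4 53.8] 84.8 117.4 6547 [116.1 118.6]
fixed [584.  214.9] [22.  89.3] 84.8 48.9 3651 [47.5 50.1]
slid [577.4 136.4] [21.7 89.5] 84.8 48.8 2018 [47.6 49.9]
[0.57474044 0.10891473 0.33899107] [-3.13928700e+00  5.06653235e-04  1.47853912e+00] 17.675
```

The jar is still braced. Now over the lid, down, and grip.

Request:
{"op": "step_arm", "data": {
  "targets": [
    {"claw": 0, "x": 33, "y": 0, "z": 0, "wx": 0, "wy": 0, "wz": 0},
    {"claw": 0, "x": 33, "y": -0.5, "z": 0, "wx": 0, "wy": 0, "wz": 0},
    {"claw": 0, "x": 0, "y": 0, "z": 0, "wx": 0, "wy": 0, "wz": 0},
    {"claw": 0, "x": 0, "y": 0, "z": 25, "wx": 0, "wy": 0, "wz": 0},
    {"claw": 0, "x": 0, "y": 0, "z": 25, "wx": 0, "wy": 0, "wz": 0},
    {"claw": 0, "x": 0, "y": 0, "z": 22, "wx": 0, "wy": 0, "wz": 0},
    {"claw": 0, "x": 0, "y": 0, "z": 0, "wx": 0, "wy": 0, "wz": 0},
    {"claw": 0, "x": 0, "y": 0, "z": 0, "wx": 0, "wy": 0, "wz": 0}
  ],
  "force": 50
}}

```text
clock: 18.68
ee_pos: [0.5811, 0.1739, 0.2686]
ee_rot: [3.141, 0.0, 1.477]
wrist_force: [0.5, -0.1, 0.2]
opening: 0.0932
grip_force: 0.0
```

Request:
{"op": "step_arm", "data": {
  "targets": [
    {"claw": 1, "x": 0, "y": 0, "z": 0, "wx": 0, "wy": 0, "wz": 0},
    {"claw": 1, "x": 0, "y": 0, "z": 0, "wx": 0, "wy": 0, "wz": 0},
    {"claw": 1, "x": 0, "y": 0, "z": 0, "wx": 0, "wy": 0, "wz": 0},
    {"claw": 1, "x": 0, "y": 0, "z": 0, "wx": 0, "wy": 0, "wz": 0},
    {"claw": 1, "x": 0, "y": 0, "z": 0, "wx": 0, "wy": 0, "wz": 0},
    {"claw": 1, "x": 0, "y": 0, "z": 0, "wx": 0, "wy": 0, "wz": 0}
  ],
  "force": 55
}}

```text
clock: 19.42
ee_pos: [0.5804, 0.1746, 0.2683]
ee_rot: [-3.141, 0.0, 1.478]
wrist_force: [-2.0, 0.0, 1.0]
opening: 0.0536
grip_force: 55.0
```

Request:
{"op": "step_arm", "data": {
  "targets": [
    {"claw": 1, "x": 0, "y": 0, "z": -0.2, "wx": 0, "wy": 0, "wz": -0.1},
    {"claw": 1, "x": 0, "y": 0, "z": -0.2, "wx": 0, "wy": 0, "wz": -0.1},
    {"claw": 1, "x": 0, "y": 0, "z": -0.2, "wx": 0, "wy": 0, "wz": -0.1},
    {"claw": 1, "x": 0, "y": 0, "z": -0.2, "wx": 0, "wy": 0, "wz": -0.1},
    {"claw": 1, "x": 0, "y": 0, "z": -0.2, "wx": 0, "wy": 0, "wz": -0.1}
  ],
  "force": 60
}}

```text
clock: 20.05
ee_pos: [0.5807, 0.1751, 0.2694]
ee_rot: [3.141, -0.002, 1.979]
wrist_force: [-1.1, 1.8, 1.6]
opening: 0.0533
grip_force: 60.0
```

```bash
python3 - <<'E'
from h import *
s=ctrl.read_state(); print(s['ft_torque'],s['wrist_force'],s['qpos'])
E
python3 m.py
```

```text
[ 0.31516487  0.1435871  -0.38983606] [-1.05093722  1.78134879  1.64198511] [-0.02223251  0.75333465 -0.51611809  1.68894656  0.4742516   0.82609196
 -0.34065126]
[0.58066843 0.17509922 0.269375  ]
lid [577.4 184.3] [93.8 51.1] 23.4 118.6 14308 [105.4 134.4]
fixed [583.6 210.5] [32.6 89.3] 85.0 48.9 5405 [47.5 50.3]
slid [535.2 141.6] [25.   9.7] 68.0 48.5 293 [45.1 49.6]
```

Request:
{"op": "step_arm", "data": {
  "targets": [
    {"claw": 1, "x": 0, "y": 0, "z": -0.2, "wx": 0, "wy": 0, "wz": -0.1},
    {"claw": 1, "x": 0, "y": 0, "z": -0.2, "wx": 0, "wy": 0, "wz": -0.1},
    {"claw": 1, "x": 0, "y": 0, "z": -0.2, "wx": 0, "wy": 0, "wz": -0.1},
    {"claw": 1, "x": 0, "y": 0, "z": -0.2, "wx": 0, "wy": 0, "wz": -0.1},
    {"claw": 1, "x": 0, "y": 0, "z": -0.2, "wx": 0, "wy": 0, "wz": -0.1},
    {"claw": 1, "x": 0, "y": 0, "z": -0.2, "wx": 0, "wy": 0, "wz": -0.1},
    {"claw": 1, "x": 0, "y": 0, "z": -0.2, "wx": 0, "wy": 0, "wz": -0.1},
    {"claw": 1, "x": 0, "y": 0, "z": -0.2, "wx": 0, "wy": 0, "wz": -0.1},
    {"claw": 1, "x": 0, "y": 0, "z": 0, "wx": 0, "wy": 0, "wz": -0.08},
    {"claw": 1, "x": 0, "y": 0, "z": 0, "wx": 0, "wy": 0, "wz": 0}
  ],
  "force": 60
}}

```text
clock: 21.35
ee_pos: [0.581, 0.1741, 0.2705]
ee_rot: [-3.142, -0.0, 2.856]
wrist_force: [-0.1, 0.5, -0.9]
opening: 0.0538
grip_force: 60.0
```

Run:
```python
from h import *
s=ctrl.read_state(); print(s['ft_torque'],s['wrist_force'],s['qpos'])
```

```text
[ 0.02846157 -0.22162542 -0.00753441] [-0.06010235  0.49202081 -0.91067189] [ 0.10154349  0.81341154 -0.74703465  1.68370626  0.67047211  0.91837302
  0.37097399]
```

The torque has dropped to zero after 79°, so the threads have let go. I'll lift a little and check the force.

Request:
{"op": "step_arm", "data": {
  "targets": [
    {"claw": 1, "x": 0, "y": 0, "z": -2, "wx": 0, "wy": 0, "wz": 0},
    {"claw": 1, "x": 0, "y": 0, "z": -2, "wx": 0, "wy": 0, "wz": 0},
    {"claw": 1, "x": 0, "y": 0, "z": -2, "wx": 0, "wy": 0, "wz": 0}
  ],
  "force": 60
}}

```text
clock: 21.72
ee_pos: [0.5808, 0.1746, 0.2772]
ee_rot: [3.141, 0.0, 2.858]
wrist_force: [0.3, 0.1, 0.4]
opening: 0.0534
grip_force: 60.0
```

Request:
{"op": "step_arm", "data": {
  "targets": [
    {"claw": 1, "x": 0, "y": 0, "z": -4, "wx": 0, "wy": 0, "wz": 0},
    {"claw": 1, "x": 0, "y": 0, "z": -6, "wx": 0, "wy": 0, "wz": 0},
    {"claw": 1, "x": 0, "y": 0, "z": -7, "wx": 0, "wy": 0, "wz": 0},
    {"claw": 1, "x": 0, "y": 0, "z": -6, "wx": 0, "wy": 0, "wz": 0},
    {"claw": 1, "x": 0, "y": 0, "z": -5, "wx": 0, "wy": 0, "wz": 0},
    {"claw": 1, "x": 0, "y": 0, "z": 0, "wx": 0, "wy": 0, "wz": 0},
    {"claw": 1, "x": 0, "y": 0, "z": 0, "wx": 0, "wy": 0, "wz": 0},
    {"claw": 1, "x": 0, "y": 0, "z": 0, "wx": 0, "wy": 0, "wz": 0},
    {"claw": 1, "x": 0, "y": 0, "z": 0, "wx": 0, "wy": 0, "wz": 0}
  ],
  "force": 60
}}

```text
clock: 22.85
ee_pos: [0.5807, 0.1745, 0.3047]
ee_rot: [-3.141, -0.0, 2.858]
wrist_force: [-0.7, -1.2, -0.5]
opening: 0.0534
grip_force: 60.0
```

Run:
```python
from h import *
s=ctrl.read_state(); print(s['ft_torque'],s['wrist_force'])
a,_=capture('side'); b,_=capture('wrist')
cv2.imwrite('pics/fin.png',np.hstack([cv2.resize(a[230:360,220:360],(400,371)),cv2.resize(b,(400,300))[:0 or 300].__class__(0) if False else cv2.copyMakeBorder(cv2.resize(b,(400,300)),0,71,0,0,0)]))
```

```text
[ 0.05060658 -0.13642546  0.04063392] [-0.74562591 -1.15878686 -0.51210861]
```

View pics/fin.png

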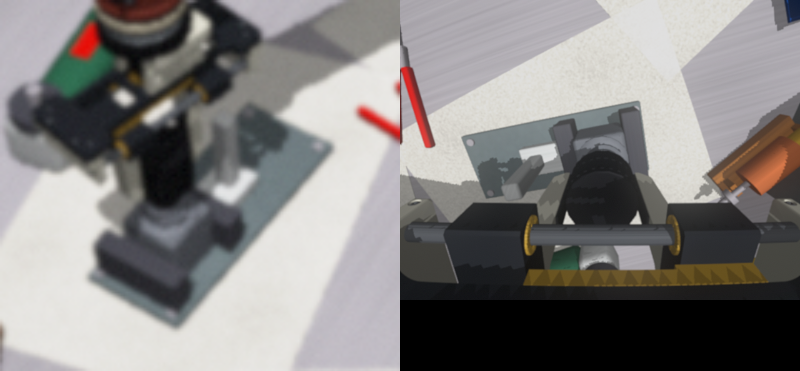

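The jar is still clamped between the jaws, at (170,230) in the side view. The lid is held level above it, and the wrist view shows the open neck at (600,145). Handing in.

```bash
python3 -c "
from cell import ctrl
print(ctrl.close_job())"
```

```text
the job is handed in; nothing more can be done
None
```

I've handed the job in, but the verdict wasn't shown: the jar is braced in the clamp and its lid, unscrewed about 79°, is held level about 22 mm above the mouth.

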